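# Open the child-resistant medicine bottle

## Task

Lift the clear dosing cup off the cap of the tall amber medicine bottle and stand it, mouth down as it is, flat in the blue tray clear of the carton. Then open the bottle: press its white safety cap down, keep it pressed while you turn it counter-clockwise until it is free, lift it off and finish while still gripping it, held level and still about 5 cm straight above the open mouth. The bottle stays standing in its compartment of the rack, and nothing else is disturbed.

Things in the scene. Friction and masses are not known exactly. Their poses are not given: they have to be found in the camera images.
- rack: White bottle rack fixed to the counter: open box 110 x 158 x 58 mm (x, y, z), walls and floor 4 mm, a cross of dividers makes 2 x 2 compartments of 49 x 73 mm centred at x = +-26.5, y = +-38.5 mm. Origin: centre of its underside, z up. The tall bottle, two small bottles and an ointment box stand in it, one in each; which is where varies.
- bottle: Tall amber oblong medicine bottle, loose in one compartment, which lets it turn only a few degrees. Section 46 x 70 mm (its x, y), 146 mm tall without cap; shoulder slopes in from 97 to 118 mm height, then a round neck 27 mm across. 0.22 to 0.42 kg. Origin: centre of its underside, z up.
- mouth (a point): Centre of the bottle's open mouth (top of the neck), 146 mm above the bottle's origin.
- cap: White ribbed round safety cap, 46 mm diameter, 25 mm tall, flat closed top. Origin: centre of its open underside, z up (while locked 131 mm above the bottle's origin, x axis along the bottle's x axis). Grip its side from above, any way round; beside the neck 20 mm or more are free below its skirt. Two lugs inside it hook under lugs on the neck, and a sprung liner pushes it up into locking notches.
- cap_top (a point): Centre of the cap's flat top, 25 mm above its underside. To open: push down over 4 mm (about 10 N; stops at 6 mm, about 12 N) and, while down, turn counter-clockwise seen from above by 60 to 110 degrees (free from about 45, hard stop at about 135), then lift straight up. Unpressed it does not turn, and lifting takes the bottle along. Blue arrows on it show the turn.
- dosing_cup: Clear plastic dosing cup standing upside down over the cap, resting on the cap's top: 36 mm tall, 59 mm across at the mouth (below), 55 mm across at the closed end (above), wall 2 mm, 15 g. It surrounds the cap loosely and lifts straight off. Origin: centre of its mouth, i.e. its lowest point, z towards the closed end (up).
- tray: Blue medication tray fixed to the counter: 200 x 300 x 14 mm (its x, y, z), walls and floor 3 mm. Origin: centre of its underside, z up. The pill carton stands in it, somewhere along its y; the rest is empty.
- pill_carton: White and red pill carton in the tray, 85 x 42 x 26 mm (its x, y, z), loose. Origin: centre of its underside. Leave alone.
- small_bottle_a: Small amber bottle with white cap in the rack, 42 x 64 mm, 102 mm tall. Origin: centre of its underside. Leave alone.
- small_bottle_b: Small white bottle with blue cap in the rack, 42 x 64 mm, 102 mm tall. Origin: centre of its underside. Leave alone.
- ointment_box: White and green ointment box in the rack, 36 x 60 x 88 mm. Origin: centre of its underside. Leave alone.
- mouse: Black computer mouse, 100 x 60 x 31 mm, on the counter to the left. Origin: centre of its underside. Leave alone.
- label_roll: White roll of labels standing on end, 84 mm across, 50 mm high, on the counter to the right. Origin: centre of its underside. Leave alone.
- stapler: Blue stapler, 130 x 36 x 45 mm, on the counter to the left. Origin: centre of its underside. Leave alone.
There are look-alikes about, which are no part of the job. What is shaped like the bottle but yellow is not meant.

How it is judged:
By the outcome, as a careful person would: the job done as asked, in the order asked, and still so for the second after the job is handed in, while the arm keeps its last pose, push and grip.
It also fails if it takes over 53 s, if anything falls off the work surface, if the arm or the gripper's body presses on something with over 40 N, if the wrist force passes 120 N, or if a joint passes its speed limit or range.

## Robot

A 6-joint arm with a two-finger parallel gripper is mounted at the origin on the work surface. World frame = base frame: x ahead of the robot, y to its left, z up, the work surface at z = 0. Lengths are in m, angles in degrees, forces in N, time in s.
With the tool pointing down it reaches from about 0.35 to 0.875 m from the base axis. Payload 4.2 kg.
Tool frame: the origin (TCP) lies between the finger pads; the fingertips stand 17 mm ahead of it and the grasp point (between the pads) lies 2 mm behind it; z points along the fingers, y is the line along which they close (so a half turn about z gives the same grasp; the last joint's range is limited). The gripper opens to 87 mm and grips with 3 to 60 N. Pads are 19 mm wide; open, the fingers measure 117 mm over their backs; the gripper's body (75 mm by 190 mm) begins 51 mm behind the grasp point.
Start: joints at [87.468, 22.042, 0.453, 0, -68.411, -14.817], TCP at [0.186, 0.597, 0.24] pointing down, gripper open.
Joint ranges: [-179.83, 179.83], [-69.29, 118.12], [-61.27, 80.66], [-181.25, 117.63], [-171.15, -9.14], [-177.46, 177.46]. Speed limits (degrees/s): [159.86, 159.86, 180, 180, 180, 180].

## Interface

Orientations are given as a 3x3 rotation matrix whose columns are the frame's x, y, z axes.
In Python, from station import sense, capture, r, masks_of gives the robot as it stands.
- The arm moves only by the tool apply_moves, never from a script. Its argument "steps" is a list that holds one entry, the list of rows, each a list of 7 numbers: the opening, from 0 (shut) to 1 (fully open), then the shift along the tool's x, y, z in mm, then the turn, a rotation vector about the tool's x, y, z in rad. A call has 1 to 12 rows; each row shifts and turns the commanded pose from where the row before left it, along the tool's axes as they then stand; what a row does not reach is not made up. A row lasts 1/8 s, in which the tool goes at most 62.5 mm and 10.7 degrees, less where a joint would pass 70% of its speed; a pose out of reach is approached as far as the arm can. A call with a gripper value outside its range is refused whole. The fingers move at their own pace and stop on an object; the grip force is fixed at half the most. Time passes only in rows, so rows that do not move let the fingers close. It gives the time, the measured TCP pose, the force and the opening at its end, in the units of the state.
- sense(): the state, without advancing time (a new reading comes with each control period).
- capture(name): name is "side" or "top"; returns a dict with "color" (480x640x3 uint8, red, green, blue), "vfov" (degrees; the focal length in pixels is half the picture's height over the tangent of half this angle, whatever the lens; pixels are square), "cx", "cy" (the principal point, pixels), "dist" ([k1, k2, p1, p2, k3] as OpenCV has them; the pictures are not rectified), "T" (4x4, takes a point from camera to world coordinates). Camera axes: x right, y down, z forward; pixel columns grow to the right and rows downward; lengths in m; the calibration is good to about 2 mm. A picture is of the moment at which its call begins. There is no depth.
- r.finish_job(): hands the job in, once; it reports no verdict.
Trained networks look in a picture, given as the dict that the camera call returned (one of the last four; its "shot" number tells which), for a name from the list of things; names that differ only in an ending like _2 or _b are one class to them, and where a whole thing is asked for, a point or a joint stands for the part that bears it (a point fixed in the world has none). Each returns a list of dicts, best first, with "confidence" (0 to 1); they miss things now and then, are a little off and sometimes report something else, mostly with a low value. They report only what shows in the picture. A call takes as long as a camera call. They do not tell look-alikes from the thing itself.
- masks_of(picture, thing): "pixels" (480x640 bool, what is visible of it) and "box" ([left, top, width, height] in pixels, round what is visible of it).
The state is a dict: "time_s": time; "joints": joint angles; "joint_velocities": joint speeds; "effort": joint torques, N m; "tcp_pos": TCP position; "ee_rot": TCP orientation; "wrist_force": force on the tool from outside, world axes, zero at the start; "moment": the same for the moment, N m; "gripper_width": opening from 0.0 (shut) to 1.0 (fully open).
Only numpy, scipy, OpenCV 4.12 (cv2) and the standard library are available. Lean on these libraries where they do the work, as an engineer would, in place of code of your own. Each camera call takes 0.05 s, during which the arm holds its last target. There are 200 camera calls.

## Working session

There is one attempt and no reset: what is moved stays moved. The work goes in short steps, Python scripts to look and compute and a tool call to move; the robot and the scene stay as the last step left them, time stands still between calls to the robot, and variables do not carry over. Pictures are saved under pics/ and viewed, on a budget of 10 in all, crops included, one or two more only if the job needs it, and the job is handed in when it is done.

Besides the shell and the picture viewer there is one more tool, called as name([rows], argument=value, ...), one row to a line, values as JSON. apply_moves: Moves the arm, as the interface text tells. Its arguments: {"type":"object","properties":{"steps":{"type":"array","items":{"type":"array","items":{"type":"array","items":{"type":"number"}}}}},"required":["steps"]}

```bash
mkdir -p pics; ls; cat > h.py <<'E'
import numpy as np, cv2
from station import sense, capture, r, masks_of
def K(p):
    f=240/np.tan(np.radians(p["vfov"])/2)
    return np.array([[f,0,p["cx"]],[0,f,p["cy"]],[0,0,1]])
def ray(p,uv):
    u=cv2.undistortPoints(np.array([[uv]],float),K(p),np.array(p["dist"],float))[0,0]
    T=np.array(p["T"]); return T[:3,3],T[:3,:3]@np.array([u[0],u[1],1])
def at_z(p,uv,z):
    o,d=ray(p,uv); return o+d*(z-o[2])/d[2]
def proj(p,X):
    Ti=np.linalg.inv(np.array(p["T"])); 
    return cv2.projectPoints(np.array(X,float).reshape(-1,1,3),cv2.Rodrigues(Ti[:3,:3])[0],Ti[:3,3],K(p),np.array(p["dist"],float))[0][:,0]
def tri(a,ua,b,ub):
    o1,d1=ray(a,ua);o2,d2=ray(b,ub)
    s=np.linalg.lstsq(np.c_[d1,-d2],o2-o1,rcond=None)[0]
    x,y=o1+d1*s[0],o2+d2*s[1]; return (x+y)/2,np.linalg.norm(x-y)
def save(p,n): cv2.imwrite("pics/"+n,p["color"][:,:,::-1])
E
python3 - <<'E'
from h import *
s=sense(); print(s)
P={n:capture(n) for n in("side","top")}
for n,p in P.items():
    save(p,n+"0.png"); print(n,np.array(p["T"]).round(3).tolist(),p["vfov"])
    for t in("dosing_cup","cap","bottle","tray","rack","pill_carton"):
        for m in masks_of(p,t)[:3]:
            ys,xs=np.nonzero(m["pixels"]); print(n,t,round(m["confidence"],2),m["box"],xs.mean().round(1),ys.mean().round(1))
E
```

```text
pics
{'time_s': 0.0, 'joints': array([ 8.74688242e+01,  2.20931779e+01,  3.76487842e-01, -2.86978620e-02,
       -6.84128025e+01, -1.48170537e+01]), 'joint_velocities': array([-0.10219883,  0.02051819,  0.01841695, -0.07689644, -0.02046404,
        0.03686149]), 'effort': array([ 3.95980669e-04, -3.90673113e+01,  1.87403941e+01,  4.21971023e+00,
        1.10033032e-02, -1.87887249e-04]), 'tcp_pos': array([0.18616818, 0.59600539, 0.2384124 ]), 'ee_rot': array([[ 9.54455057e-01, -2.98354194e-01, -5.65095440e-04],
       [-2.98354702e-01, -9.54452443e-01, -2.23725275e-03],
       [ 1.28137017e-04,  2.30395608e-03, -9.99997338e-01]]), 'wrist_force': array([ 0.17586659,  0.08999368, -0.17378211]), 'moment': array([-0.01014662, -0.0281473 ,  0.00858553]), 'gripper_width': 0.9999560541443019}
side [[1.0, -0.018, -0.002, 0.486], [-0.014, -0.795, 0.607, -0.619], [-0.013, -0.607, -0.795, 0.901], [0.0, 0.0, 0.0, 1.0]] 56.6853207154771
side dosing_cup 0.7 [319.6, 114.7, 41.1, 16.2] 340.0 120.9
side dosing_cup 0.59 [314.6, 297.0, 29.5, 35.0] 328.0 314.8
side bottle 0.85 [246.6, 317.3, 31.6, 50.9]
[... 288 characters left out ...]
218.6
side pill_carton 0.18 [305.7, 432.1, 47.1, 47.9] 327.7 457.4
top [[0.033, -0.979, 0.201, 0.233], [-0.999, -0.032, 0.007, 0.012], [-0.0, -0.202, -0.979, 1.302], [0.0, 0.0, 0.0, 1.0]] 55.28850460270077
top dosing_cup 0.88 [398.5, 221.0, 23.2, 22.8] 410.8 233.8
top bottle 0.89 [394.5, 169.0, 34.2, 33.3] 410.6 183.9
top bottle 0.72 [394.3, 273.1, 32.5, 26.6] 410.2 286.3
top bottle 0.5 [390.3, 228.9, 32.8, 22.1] 400.1 243.0
top tray 0.87 [208.6, 204.6, 115.3, 91.0] 262.7 246.9
top rack 0.64 [355.9, 209.4, 63.3, 49.3] 380.7 243.8
top rack 0.32 [138.7, 193.9, 23.3, 48.4] 152.4 216.5
top rack 0.23 [270.1, 243.7, 26.4, 37.0] 282.1 261.1
top pill_carton 0.8 [269.8, 244.3, 27.5, 35.9] 282.0 261.0
```

```bash
python3 -c "
import cv2,numpy as np
a=cv2.imread('pics/side0.png');b=cv2.imread('pics/top0.png')
cv2.imwrite('pics/s0.png',a)"
```

```text
(no output)
```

View pics/side0.png

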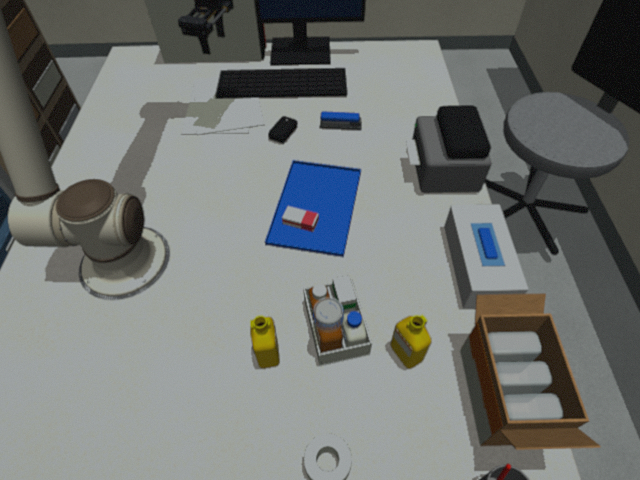

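View pics/top0.png

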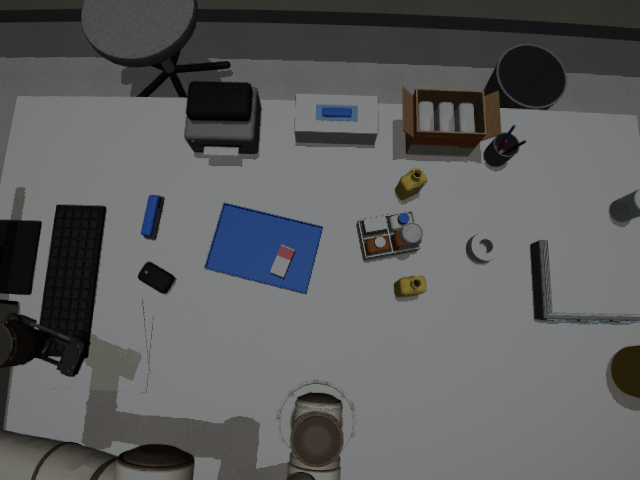

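The side view shows the amber bottle with the clear cup in the rack at about (328,312), with a yellow look-alike on each side. In the top view the cup is at (411,233). The tray is at (263,247) with the carton at (282,261).

```bash
cat > m.py <<'E'
from h import *
from scipy.optimize import least_squares
a=np.linspace(0,2*np.pi,60,endpoint=False)
def circ(x,y,z,rad): return np.c_[x+rad*np.cos(a),y+rad*np.sin(a),0*a+z]
def bx(uv): return np.r_[uv.min(0),uv.max(0)]
def rot(x,y,t,P):
    c,s=np.cos(t),np.sin(t);P=np.array(P,float)
    return np.c_[x+c*P[:,0]-s*P[:,1],y+s*P[:,0]+c*P[:,1],P[:,2]]
def quad(w,d,z): return [(sx*w/2,sy*d/2,z) for sx,sy in((1,1),(-1,1),(-1,-1),(1,-1))]
E
python3 - <<'E'
from m import *
P={n:capture(n) for n in("side","top")}
# cup
for n,p in P.items():
    c=[m for m in masks_of(p,"dosing_cup") if not(n=="side" and m["box"][1]<200)][0]
    b=np.array(c["box"]); b=np.r_[b[:2],b[:2]+b[2:]]
    f=lambda q: bx(proj(p,np.r_[circ(*q,.126,.0295),circ(*q,.162,.0275)]))-b
    s=least_squares(f,[.47,-.17]); print(n,"cup",s.x.round(4),s.fun.round(1))
for t,w,d,h in(("tray",.2,.3,.014),("pill_carton",.085,.042,.026)):
  for n,p in P.items():
    m=masks_of(p,t)[0]["pixels"].astype(np.uint8)
    cs=max(cv2.findContours(m,0,2)[0],key=cv2.contourArea)
    best=None
    c0=at_z(p,np.argwhere(m).mean(0)[::-1],h)
    for t0 in np.radians(np.arange(-90,90,20)):
        def f(q):
            pts=np.r_[rot(*q,quad(w,d,0)),rot(*q,quad(w,d,h))]
            hull=cv2.convexHull(proj(p,pts).astype(np.float32))
            return [cv2.pointPolygonTest(hull,(float(x),float(y)),True) for x,y in cs[:,0]]
        s=least_squares(f,[c0[0],c0[1],t0],loss="soft_l1",diff_step=1e-4)
        if best is None or s.cost<best.cost: best=s
    print(n,t,best.x[:2].round(4),np.degrees(best.x[2]).round(1),best.cost.round(1),len(cs))
out=[]
for n,(x,y,w,h) in(("side",(230,260,220,130)),("top",(340,150,130,150))):
    out.append(cv2.resize(P[n]["color"][y:y+h,x:x+w,::-1],None,fx=(3 if n=="side" else 2.6),fy=(3 if n=="side" else 2.6),interpolation=cv2.INTER_CUBIC))
cv2.imwrite("pics/c1.png",out[0]);cv2.imwrite("pics/c2.png",out[1])
E
```

```text
side cup [ 0.497  -0.2245] [ 0.9 -1.1 -0.9  1.1]
top cup [ 0.4988 -0.2327] [-0.7 -0.7  0.7  0.7]
side tray [0.4722 0.1676] -12.3 19.7 138
top tray [0.4711 0.1674] -12.3 18.9 171
side pill_carton [0.4314 0.114 ] -21.4 15.5 55
top pill_carton [0.4326 0.112 ] -19.5 9.9 61
```

View pics/c1.png

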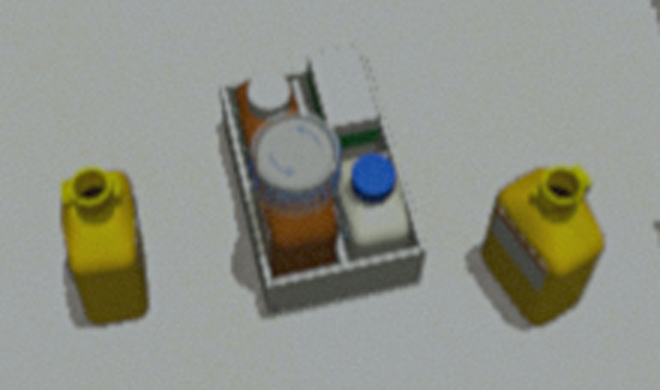

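View pics/c2.png

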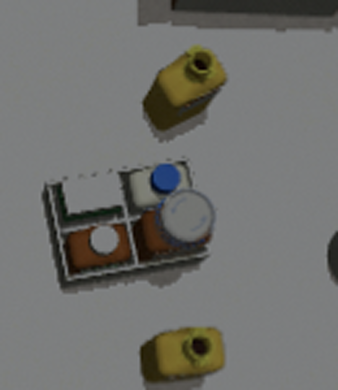

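Crops: the closed end of the cup centres at side pixel (328.7,311.3) and top pixel (411.9,233.1). The amber bottle is in the compartment nearest the robot's right (−x, −y). The arrows on the cap are visible through the cup.

```bash
python3 - <<'E'
from m import *
a_,b_=capture("side"),capture("top")
print(tri(a_,(328.7,311.3),b_,(411.9,233.1)))
print("z.162",at_z(a_,(328.7,311.3),.162),at_z(b_,(411.9,233.1),.162))
for c in((222,88),(270,283),(424,250)): print("rackS",at_z(a_,(c[0]/3+230,c[1]/3+260),.058).round(4))
for c in((45,185),(65,281),(187,160)): print("rackT",at_z(b_,(c[0]/2.6+340,c[1]/2.6+150),.058).round(4))
for n in((411.3,170),): pass
for t in ["small_bottle_a","ointment_box"]:
  for p in(a_,b_): print(t,[(round(m["confidence"],2),m["box"]) for m in masks_of(p,t)[:4]])
for c in((198,346),(203,62)): print("yellowT",at_z(b_,(c[0]/2.6+340,c[1]/2.6+150),.146).round(3))
E
```

```text
(array([ 0.49549844, -0.22876137,  0.15369578]), np.float64(0.003585465688997726))
z.162 [ 0.49707778 -0.23247096  0.162     ] [ 0.49184853 -0.22744513  0.162     ]
rackS [ 0.4461 -0.1236  0.058 ]
rackS [ 0.4791 -0.2726  0.058 ]
rackS [ 0.5825 -0.2514  0.058 ]
rackT [ 0.5446 -0.0965  0.058 ]
rackT [ 0.4408 -0.1191  0.058 ]
rackT [ 0.5777 -0.2501  0.058 ]
small_bottle_a [(0.96, [340.3, 312.5, 22.3, 32.7]), (0.91, [309.5, 282.8, 18.7, 29.7])]
small_bottle_a [(0.66, [364.4, 238.5, 29.3, 14.4]), (0.63, [386.3, 208.1, 27.1, 28.7])]
ointment_box [(0.73, [328.8, 280.4, 25.8, 33.1]), (0.18, [312.5, 330.7, 33.4, 20.9])]
ointment_box [(0.72, [359.0, 216.6, 25.1, 23.8])]
yellowT [ 0.366 -0.24   0.146]
yellowT [ 0.658 -0.249  0.146]
```

apply_moves([
  [[1, 43.3, 29.1, 0, 0, 0, 0], [1, 43.3, 29.1, 0, 0, 0, 0], [1, 43.3, 29.1, 0, 0, 0, 0], [1, 43.3, 29.1, 0, 0, 0, 0], [1, 43.3, 29.1, 0, 0, 0, 0], [1, 43.3, 29.1, 0, 0, 0, 0], [1, 43.3, 29.1, 0, 0, 0, 0], [1, 43.3, 29.1, 0, 0, 0, 0], [1, 43.3, 29.1, 0, 0, 0, 0], [1, 16.9, 48.2, 0, 0, 0, 0], [1, 16.9, 48.2, 0, 0, 0, 0], [1, 16.9, 48.2, 0, 0, 0, 0]],
])

```text
time_s: 2.9
tcp_pos: [0.4855, 0.0756, 0.2398]
ee_rot: [[0.955, -0.298, 0.001], [-0.298, -0.955, 0.0], [0.001, -0.0, -1.0]]
wrist_force: [-0.1, -0.7, -0.3]
gripper_width: 0.998
```

apply_moves([
  [[1, 16.9, 48.2, 0, 0, 0, 0], [1, 16.9, 48.2, 0, 0, 0, 0], [1, 16.9, 48.2, 0, 0, 0, 0], [1, 16.9, 48.2, 0, 0, 0, 0], [1, 16.9, 48.2, 0, 0, 0, 0], [1, 16.9, 48.2, 0, 0, 0, 0], [1, 0, 0, 0, 0, 0, 0.17], [1, 0, 0, 0, 0, 0, 0.17], [1, 0, 0, 0, 0, 0, 0.17], [1, 0, 0, 0, 0, 0, 0.17], [1, 0, 0, 0, 0, 0, 0.17], [1, 0, 0, 0, 0, 0, 0.17]],
])

```text
time_s: 4.4
tcp_pos: [0.496, -0.2291, 0.2396]
ee_rot: [[0.24, -0.971, 0.0], [-0.971, -0.24, -0.0], [0.0, -0.0, -1.0]]
wrist_force: [0.1, 0.3, 0.4]
gripper_width: 1.003
```

apply_moves([
  [[1, 0, 0, 0, 0, 0, 0.17], [1, 0, 0, 0, 0, 0, 0.17], [1, 0, 0, 0, 0, 0, 0.17], [1, 0, 0, 0, 0, 0, 0.17], [1, 0, 0, 0, 0, 0, 0], [1, 0, 0, 0, 0, 0, 0]],
])

```text
time_s: 5.15
tcp_pos: [0.4961, -0.229, 0.2396]
ee_rot: [[-0.416, -0.909, 0.0], [-0.909, 0.416, -0.0], [-0.0, -0.0, -1.0]]
wrist_force: [-0.3, -0.4, -0.6]
gripper_width: 0.996
```

```bash
python3 - <<'E'
from m import *
s=sense(); print(s["joints"].round(1),s["tcp_pos"].round(4),s["ee_rot"].round(3).tolist(),s["wrist_force"].round(2))
p,q=capture("side"),capture("top")
A=p["color"][270:370,270:400,::-1];B=q["color"][180:280,350:480,::-1]
for c,n in((p,"side"),(q,"top")):
    for m in masks_of(c,"dosing_cup")[:2]: print(n,m["confidence"],m["box"])
f=lambda z:cv2.resize(z,None,fx=4,fy=3*4/3,interpolation=cv2.INTER_CUBIC)
cv2.imwrite("pics/d1.png",cv2.resize(np.hstack([A,B]),None,fx=3,fy=3,interpolation=cv2.INTER_CUBIC))
E
```

```text
[ -7.8  14.4 -10.7  -0.  -64.9 -16.8] [ 0.4961 -0.229   0.2396] [[-0.416, -0.909, 0.0], [-0.909, 0.416, -0.0], [-0.0, -0.0, -1.0]] [-0.31 -0.43 -0.57]
side 0.68 [315.8, 326.4, 29.3, 25.7]
side 0.57 [311.5, 294.9, 36.3, 36.7]
top 0.68 [415.7, 224.9, 6.3, 11.2]
```

View pics/d1.png

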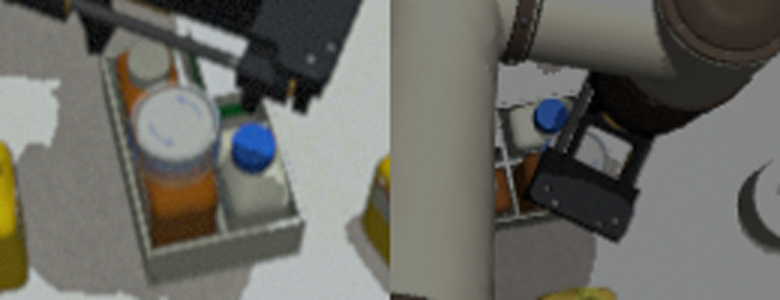

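Side crop: the cup (about (329,311) in the full image) sits below and between the open fingers. I'll go down to it.

apply_moves([
  [[1, 0, 0, 25, 0, 0, 0], [1, 0, 0, 25, 0, 0, 0], [1, 0, 0, 12, 0, 0, 0], [1, 0, 0, 8, 0, 0, 0], [1, 0, 0, 0, 0, 0, 0]],
])

```text
time_s: 5.98
tcp_pos: [0.4961, -0.2291, 0.1695]
ee_rot: [[-0.418, -0.908, -0.0], [-0.908, 0.418, -0.0], [0.0, 0.0, -1.0]]
wrist_force: [0.5, 0.5, -0.2]
gripper_width: 1.002
```

apply_moves([
  [[1, 0, 0, 12, 0, 0, 0], [1, 0, 0, 10.5, 0, 0, 0], [1, 0, 0, 0, 0, 0, 0]],
])

```text
time_s: 6.35
tcp_pos: [0.4953, -0.2289, 0.1459]
ee_rot: [[-0.419, -0.908, -0.002], [-0.908, 0.419, 0.001], [0.001, 0.002, -1.0]]
wrist_force: [0.1, 0.1, 0.1]
gripper_width: 0.997
```

```bash
python3 - <<'E'
from m import *
s=sense(); print(s["wrist_force"].round(2),s["tcp_pos"])
p=capture("side")
A=p["color"][270:370,260:400,::-1]
cv2.imwrite("pics/d2.png",cv2.resize(A,None,fx=4,fy=4,interpolation=cv2.INTER_CUBIC))
E
```

```text
[0.09 0.06 0.08] [ 0.49527342 -0.2289246   0.14589166]
```

View pics/d2.png

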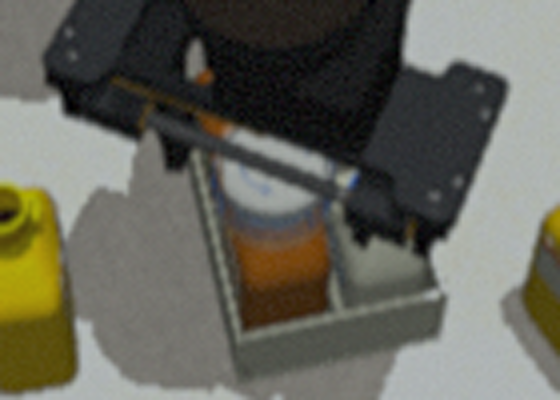

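Crop: the cup sits between the fingers, slightly nearer the right one, and the neighbouring bottles are clear. I'll close on it.

apply_moves([
  [[0.72, 0, 0, 0, 0, 0, 0], [0.72, 0, 0, 0, 0, 0, 0], [0.72, 0, 0, 0, 0, 0, 0]],
])

```text
time_s: 6.78
tcp_pos: [0.4962, -0.2291, 0.1473]
ee_rot: [[-0.419, -0.908, 0.001], [-0.908, 0.419, -0.0], [-0.0, -0.001, -1.0]]
wrist_force: [0.2, -0.8, -0.3]
gripper_width: 0.767
```

apply_moves([
  [[0.6, 0, 0, 0, 0, 0, 0], [0.6, 0, 0, 0, 0, 0, 0], [0.6, 0, 0, 0, 0, 0, 0]],
])

```text
time_s: 7.15
tcp_pos: [0.4961, -0.2291, 0.1471]
ee_rot: [[-0.419, -0.908, 0.0], [-0.908, 0.419, -0.0], [-0.0, -0.0, -1.0]]
wrist_force: [0.3, 0.1, 0.6]
gripper_width: 0.654
```

apply_moves([
  [[0.5, 0, 0, 0, 0, 0, 0], [0.5, 0, 0, 0, 0, 0, 0], [0.5, 0, 0, -5, 0, 0, 0], [0.5, 0, 0, -10, 0, 0, 0], [0.5, 0, 0, -20, 0, 0, 0], [0.5, 0, 0, -30, 0, 0, 0], [0.5, 0, 0, -28, 0, 0, 0], [0.5, 0, 0, 0, 0, 0, 0]],
])

```text
time_s: 8.15
tcp_pos: [0.4975, -0.2294, 0.2433]
ee_rot: [[-0.418, -0.908, 0.007], [-0.908, 0.418, -0.002], [-0.001, -0.007, -1.0]]
wrist_force: [0.2, -0.1, 0.3]
gripper_width: 0.655
```

```bash
python3 - <<'E'
from m import *
s=sense(); print(s["wrist_force"].round(2),s["tcp_pos"],s["gripper_width"])
p=capture("side")
A=p["color"][220:370,260:400,::-1]
cv2.imwrite("pics/d3.png",cv2.resize(A,None,fx=4,fy=4,interpolation=cv2.INTER_CUBIC))
E
```

```text
[ 0.23 -0.09  0.28] [ 0.49747945 -0.22943759  0.24331522] 0.6545091847548242
```

View pics/d3.png

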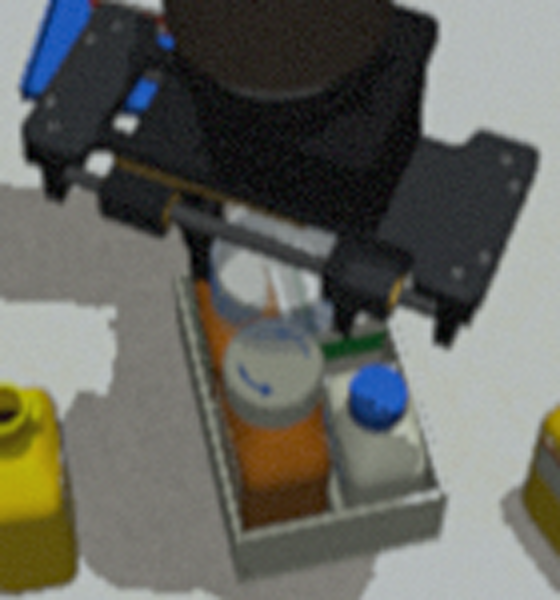

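Crop: the cup is held cleanly. The white cap with its blue arrows is exposed at about (329,310) full-image, and the bottle is still standing. I'll carry the cup to the tray.

apply_moves([
  [[0.5, -20, 10, 0, 0, 0, 0], [0.5, -42, 20.7, 0, 0, 0, 0], [0.5, -42, 20.7, 0, 0, 0, 0], [0.5, -42, 20.7, 0, 0, 0, 0], [0.5, -42, 20.7, 0, 0, 0, 0], [0.5, -42, 20.7, 0, 0, 0, 0], [0.5, -42, 20.7, 0, 0, 0, 0], [0.5, -42, 20.7, 0, 0, 0, 0], [0.5, -42, 20.7, 0, 0, 0, 0], [0.5, -30, 15, 0, 0, 0, 0], [0.5, -22, 10.5, 0, 0, 0, 0], [0.5, 0, 0, 0, 0, 0, 0]],
])

```text
time_s: 9.7
tcp_pos: [0.484, 0.2267, 0.2392]
ee_rot: [[-0.417, -0.909, -0.001], [-0.909, 0.417, -0.001], [0.001, 0.001, -1.0]]
wrist_force: [-0.1, -0.2, -0.2]
gripper_width: 0.656
```

apply_moves([
  [[0.5, 0, 0, 40, 0, 0, 0], [0.5, 0, 0, 50, 0, 0, 0], [0.5, 0, 0, 50, 0, 0, 0], [0.5, 0, 0, 40, 0, 0, 0], [0.5, 0, 0, 20, 0, 0, 0], [0.5, 0, 0, 5, 0, 0, 0], [0.5, 0, 0, 0, 0, 0, 0], [0.5, 0, 0, 0, 0, 0, 0]],
])

```text
time_s: 10.7
tcp_pos: [0.4849, 0.2259, 0.0363]
ee_rot: [[-0.419, -0.908, 0.002], [-0.908, 0.419, 0.001], [-0.002, -0.001, -1.0]]
wrist_force: [0.1, 0.5, 0.2]
gripper_width: 0.651
```

```bash
python3 - <<'E'
from m import *
s=sense(); print(s["wrist_force"].round(2),s["tcp_pos"],s["gripper_width"])
p=capture("side")
A=p["color"][130:270,250:390,::-1]
cv2.imwrite("pics/d4.png",cv2.resize(A,None,fx=4,fy=4,interpolation=cv2.INTER_CUBIC))
E
```

```text
[0.06 0.52 0.23] [0.48494662 0.22593074 0.03625487] 0.6513469983830107
```

View pics/d4.png

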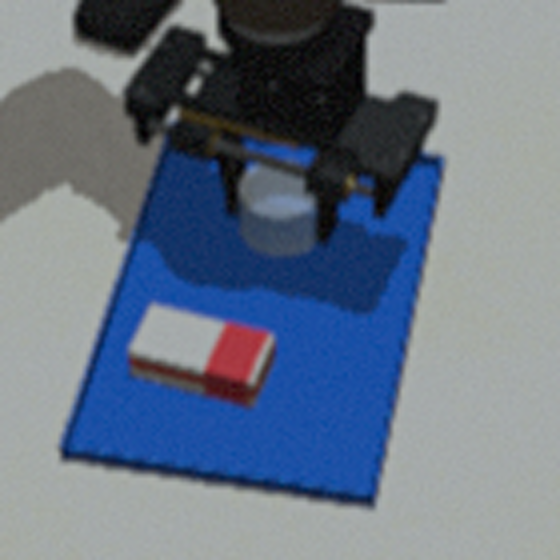

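Crop: the cup is over the empty half of the tray, well clear of the carton. I'll lower it to contact.

apply_moves([
  [[0.5, 0, 0, 4, 0, 0, 0], [0.5, 0, 0, 4, 0, 0, 0], [0.5, 0, 0, 1, 0, 0, 0], [0.5, 0, 0, 0, 0, 0, 0]],
])

```text
time_s: 11.25
tcp_pos: [0.4842, 0.2256, 0.0259]
ee_rot: [[-0.419, -0.908, -0.0], [-0.908, 0.419, -0.0], [0.0, 0.0, -1.0]]
wrist_force: [0.7, -0.5, 0.2]
gripper_width: 0.651
```

apply_moves([
  [[0.5, 0, 0, 1, 0, 0, 0], [0.5, 0, 0, 1, 0, 0, 0], [0.5, 0, 0, 0, 0, 0, 0]],
])

```text
time_s: 11.62
tcp_pos: [0.4843, 0.2257, 0.0242]
ee_rot: [[-0.419, -0.908, 0.0], [-0.908, 0.419, 0.0], [-0.0, -0.0, -1.0]]
wrist_force: [0.0, -0.2, 0.9]
gripper_width: 0.653
```

apply_moves([
  [[0.5, 0, 0, 1, 0, 0, 0], [0.5, 0, 0, 0, 0, 0, 0]],
])

```text
time_s: 11.88
tcp_pos: [0.4843, 0.2257, 0.0241]
ee_rot: [[-0.418, -0.908, 0.0], [-0.908, 0.418, 0.0], [-0.0, -0.0, -1.0]]
wrist_force: [-2.4, -1.3, 7.9]
gripper_width: 0.652
```

It touched down at 8 N. I'll back off slightly, release and rise.

apply_moves([
  [[0.5, 0, 0, -0.7, 0, 0, 0], [0.8, 0, 0, 0, 0, 0, 0], [1, 0, 0, 0, 0, 0, 0], [1, 0, 0, 0, 0, 0, 0], [1, 0, 0, 0, 0, 0, 0], [1, 0, 0, 0, 0, 0, 0], [1, 0, 0, -15, 0, 0, 0], [1, 0, 0, -40, 0, 0, 0], [1, 0, 0, -50, 0, 0, 0], [1, 0, 0, -50, 0, 0, 0], [1, 0, 0, -40, 0, 0, 0], [1, 0, 0, -19, 0, 0, 0]],
])

```text
time_s: 13.38
tcp_pos: [0.4849, 0.226, 0.242]
ee_rot: [[-0.418, -0.908, 0.005], [-0.908, 0.418, 0.004], [-0.006, -0.003, -1.0]]
wrist_force: [0.1, 0.1, -0.5]
gripper_width: 0.999
```

```bash
python3 - <<'E'
from m import *
s=sense(); print(s["wrist_force"].round(2),s["tcp_pos"],s["gripper_width"],s["joints"].round(1))
P={n:capture(n) for n in("side","top")}
for n,p in P.items():
    for m in masks_of(p,"cap")[:3]: 
        b=np.array(m["box"]); b=np.r_[b[:2],b[:2]+b[2:]]
        f=lambda q: bx(proj(p,np.r_[circ(*q,.135,.023),circ(*q,.160,.023)]))-b
        t=least_squares(f,[.49,-.22]); print(n,"cap",round(m["confidence"],2),m["box"],t.x.round(4),t.fun.round(1))
    for m in masks_of(p,"dosing_cup")[:2]:
        b=np.array(m["box"]); b=np.r_[b[:2],b[:2]+b[2:]]
        f=lambda q: bx(proj(p,np.r_[circ(*q,.003,.0295),circ(*q,.039,.0275)]))-b
        t=least_squares(f,[.48,.22]); print(n,"cup",round(m["confidence"],2),m["box"],t.x.round(4),t.fun.round(1))
A=cv2.resize(P["side"]["color"][130:270,250:390,::-1],None,fx=4,fy=4,interpolation=cv2.INTER_CUBIC)
cv2.imwrite("pics/d5.png",A)
B=P["side"]["color"][280:380,270:400,::-1];C=P["top"]["color"][190:290,345:475,::-1]
cv2.imwrite("pics/d6.png",cv2.resize(np.hstack([B,C]),None,fx=3,fy=3,interpolation=cv2.INTER_CUBIC))
E
```

```text
[ 0.06  0.1  -0.52] [0.48490475 0.22603726 0.24203009] 0.9992021954010981 [ 42.4  13.  -12.2   0.  -64.4 -67.1]
side cap 0.56 [316.9, 301.0, 23.5, 25.9] [ 0.497  -0.2302] [-0.6 -1.2  0.6  1.1]
side cap 0.46 [302.9, 282.9, 67.1, 83.5] [ 0.5107 -0.2547] [ 20.9  28.4 -20.9 -26.2]
side cup 0.75 [309.9, 171.9, 22.8, 23.9] [0.4884 0.2298] [ 0.7 -0.2 -0.7  0.2]
top cap 0.62 [404.6, 223.4, 16.9, 18.6] [ 0.4961 -0.2332] [-1.4 -0.4  1.4  0.4]
top cup 0.82 [234.3, 231.2, 19.2, 20.3] [0.4846 0.2237] [-1.3 -0.9  1.3  0.9]
```

View pics/d6.png

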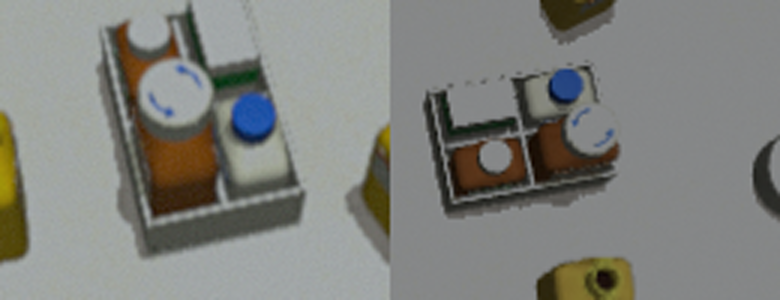

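Crop: the cap with its blue arrows is bare at about side (329,312), and the bottle is upright in its compartment. The cup network puts the cup at about (0.486,0.227) in the tray. I'll go back over the cap at (0.496,−0.2315).

apply_moves([
  [[1, 20, -10, 0, 0, 0, 0], [1, 42, -20.6, 0, 0, 0, 0], [1, 42, -20.6, 0, 0, 0, 0], [1, 42, -20.6, 0, 0, 0, 0], [1, 42, -20.6, 0, 0, 0, 0], [1, 42, -20.6, 0, 0, 0, 0], [1, 42, -20.6, 0, 0, 0, 0], [1, 42, -20.6, 0, 0, 0, 0], [1, 42, -20.6, 0, 0, 0, 0], [1, 30, -15, 0, 0, 0, 0], [1, 24.4, -11.8, 0, 0, 0, 0], [1, 0, 0, 0, 0, 0, 0]],
])

```text
time_s: 15.18
tcp_pos: [0.4942, -0.2334, 0.2365]
ee_rot: [[-0.422, -0.907, -0.003], [-0.907, 0.422, 0.0], [0.001, 0.003, -1.0]]
wrist_force: [-0.4, 0.8, -0.8]
gripper_width: 0.996
```

apply_moves([
  [[1, 0, 0, 30, 0, 0, 0], [1, 0, 0, 30, 0, 0, 0], [1, 0, 0, 15, 0, 0, 0], [1, 0, 0, 10, 0, 0, 0], [1, 0, 0, 8, 0, 0, 0], [1, 0, 0, 0, 0, 0, 0], [1, 0, 0, 0, 0, 0, 0]],
])

```text
time_s: 16.05
tcp_pos: [0.496, -0.2316, 0.1455]
ee_rot: [[-0.418, -0.908, 0.001], [-0.908, 0.418, -0.0], [-0.0, -0.001, -1.0]]
wrist_force: [0.2, 0.3, -0.8]
gripper_width: 1.002
```

apply_moves([
  [[0.58, 0, 0, 0, 0, 0, 0], [0.58, 0, 0, 0, 0, 0, 0], [0.58, 0, 0, 0, 0, 0, 0], [0.58, 0, 0, 0, 0, 0, 0], [0.58, 0, 0, 0, 0, 0, 0]],
])

```text
time_s: 16.68
tcp_pos: [0.4955, -0.2315, 0.1447]
ee_rot: [[-0.419, -0.908, -0.0], [-0.908, 0.419, -0.0], [0.0, 0.0, -1.0]]
wrist_force: [-0.3, -0.3, -0.3]
gripper_width: 0.599
```

apply_moves([
  [[0.4, 0, 0, 0, 0, 0, 0], [0.4, 0, 0, 0, 0, 0, 0], [0.4, 0, 0, 0, 0, 0, 0], [0.4, 0, 0, 0, 0, 0, 0]],
])

```text
time_s: 17.18
tcp_pos: [0.4953, -0.2314, 0.1447]
ee_rot: [[-0.419, -0.908, -0.0], [-0.908, 0.419, 0.0], [0.0, 0.0, -1.0]]
wrist_force: [-1.5, 0.6, 0.9]
gripper_width: 0.524
```

Gripped at 46 mm. I'll press now.

apply_moves([
  [[0.4, 0, 0, 1.5, 0, 0, 0], [0.4, 0, 0, 1.5, 0, 0, 0], [0.4, 0, 0, 1.5, 0, 0, 0], [0.4, 0, 0, 1, 0, 0, 0], [0.4, 0, 0, 0, 0, 0, 0]],
])

```text
time_s: 17.8
tcp_pos: [0.4964, -0.2317, 0.1411]
ee_rot: [[-0.418, -0.909, 0.003], [-0.909, 0.418, -0.001], [0.0, -0.003, -1.0]]
wrist_force: [-2.7, 2.4, 9.0]
gripper_width: 0.523
```

apply_moves([
  [[0.4, 0, 0, 0.8, 0, 0, 0], [0.4, 0, 0, 0, 0, 0, 0], [0.4, 0, 0, 0, 0, 0, 0]],
])

```text
time_s: 18.18
tcp_pos: [0.4966, -0.2318, 0.1406]
ee_rot: [[-0.418, -0.909, 0.003], [-0.909, 0.418, -0.001], [0.0, -0.003, -1.0]]
wrist_force: [-3.1, 1.7, 10.5]
gripper_width: 0.527
```

apply_moves([
  [[0.4, 0, 0, 0.8, 0, 0, 0], [0.4, 0, 0, 0, 0, 0, 0], [0.4, 0, 0, 0, 0, 0, -0.08], [0.4, 0, 0, 0, 0, 0, -0.12], [0.4, 0, 0, 0, 0, 0, -0.12], [0.4, 0, 0, 0, 0, 0, 0]],
])

```text
time_s: 18.92
tcp_pos: [0.4967, -0.232, 0.14]
ee_rot: [[-0.11, -0.994, 0.003], [-0.994, 0.11, -0.002], [0.002, -0.004, -1.0]]
wrist_force: [-2.1, 1.5, 9.8]
gripper_width: 0.524
```

```bash
python3 -c "
from h import *
s=sense();print(s['wrist_force'].round(2),s['moment'].round(2),s['tcp_pos'])"
```

```text
[-2.13  1.54  9.81] [0.46 0.62 0.03] [ 0.49674773 -0.23203042  0.14001122]
```

The turn moment is near zero, so the cap is turning freely rather than slipping. I'll continue.

apply_moves([
  [[0.4, 0, 0, 0.3, 0, 0, -0.14], [0.4, 0, 0, 0, 0, 0, -0.14], [0.4, 0, 0, 0, 0, 0, -0.14], [0.4, 0, 0, 0, 0, 0, -0.14], [0.4, 0, 0, 0, 0, 0, -0.14], [0.4, 0, 0, 0, 0, 0, -0.14], [0.4, 0, 0, 0, 0, 0, -0.14], [0.4, 0, 0, 0, 0, 0, -0.14], [0.4, 0, 0, 0, 0, 0, -0.1], [0.4, 0, 0, 0, 0, 0, 0], [0.4, 0, 0, 0, 0, 0, 0]],
])

```text
time_s: 20.3
tcp_pos: [0.4979, -0.2317, 0.14]
ee_rot: [[0.896, -0.445, 0.006], [-0.445, -0.896, -0.002], [0.006, -0.001, -1.0]]
wrist_force: [0.1, 2.9, 10.7]
gripper_width: 0.527
```

```bash
python3 - <<'E'
from h import *
s=sense();print(s['wrist_force'].round(2),s['moment'].round(2),s['tcp_pos'],s["joints"].round(1))
p=capture("side")
cv2.imwrite("pics/d7.png",cv2.resize(p["color"][250:370,260:400,::-1],None,fx=4,fy=4,interpolation=cv2.INTER_CUBIC))
E
```

```text
[ 0.15  2.93 10.73] [0.88 0.23 0.03] [ 0.49790911 -0.23174142  0.14000364] [ -8.   20.  -18.5   0.1 -51.2  71.5]
```

Turned 88° while pressed. I'll lift slowly and check the load.

apply_moves([
  [[0.4, 0, 0, -2, 0, 0, 0], [0.4, 0, 0, -3, 0, 0, 0], [0.4, 0, 0, -3, 0, 0, 0], [0.4, 0, 0, -3, 0, 0, 0], [0.4, 0, 0, 0, 0, 0, 0], [0.4, 0, 0, 0, 0, 0, 0]],
])

```text
time_s: 21.1
tcp_pos: [0.4951, -0.2314, 0.1478]
ee_rot: [[0.895, -0.447, -0.001], [-0.447, -0.895, 0.0], [-0.001, 0.0, -1.0]]
wrist_force: [-0.4, 0.5, -0.6]
gripper_width: 0.522
```

Load is about 0 N (−0.6), so the cap is free of the bottle. I'll raise it until its underside is about 5 cm above the mouth.

apply_moves([
  [[0.4, 0, 0, -8, 0, 0, 0], [0.4, 0, 0, -12, 0, 0, 0], [0.4, 0, 0, -14, 0, 0, 0], [0.4, 0, 0, -14, 0, 0, 0], [0.4, 0, 0, -9, 0, 0, 0], [0.4, 0, 0, -5.5, 0, 0, 0], [0.4, 0, 0, 0, 0, 0, 0], [0.4, 0, 0, 0, 0, 0, 0], [0.4, 0, 0, 0, 0, 0, 0]],
])

```text
time_s: 22.22
tcp_pos: [0.4953, -0.2314, 0.2103]
ee_rot: [[0.895, -0.446, -0.001], [-0.446, -0.895, 0.0], [-0.001, 0.0, -1.0]]
wrist_force: [-0.4, -0.5, 0.2]
gripper_width: 0.53
```

```bash
python3 - <<'E'
from m import *
s=sense();print(s['wrist_force'].round(2),s['tcp_pos'],s["gripper_width"],s["joint_velocities"].round(2))
p=capture("side")
print(proj(p,[[s['tcp_pos'][0],s['tcp_pos'][1],z] for z in(.15,.2,.225)]).round(1).tolist())
for t in("cap","mouth","dosing_cup","bottle","pill_carton"):
    for m in masks_of(p,t)[:3]: print(t,round(m["confidence"],2),m["box"])
save(p,"f_full.png")
A=cv2.resize(p["color"][220:370,260:400,::-1],(448,480),interpolation=cv2.INTER_CUBIC)
B=cv2.resize(p["color"][150:265,255:365,::-1],(344,360),interpolation=cv2.INTER_CUBIC)
B=np.vstack([B,np.zeros((120,344,3),np.uint8)])
cv2.imwrite("pics/f.png",np.hstack([A,B]))
E
```

```text
[-0.37 -0.52  0.19] [ 0.49526516 -0.23138944  0.21033772] 0.5303140655536983 [-0.02 -0.03  0.15  0.06  0.05  0.1 ]
[[327.7, 313.8], [327.7, 300.7], [327.7, 293.7]]
mouth 0.96 [389.7, 311.0, 44.1, 55.5]
mouth 0.69 [314.5, 315.2, 30.8, 37.2]
mouth 0.55 [252.7, 315.9, 30.2, 52.7]
bottle 0.76 [312.9, 314.3, 28.3, 38.8]
bottle 0.58 [247.0, 316.7, 35.0, 51.3]
bottle 0.55 [386.6, 315.5, 43.7, 54.0]
pill_carton 0.49 [278.1, 205.8, 23.4, 18.8]
```

View pics/f.png

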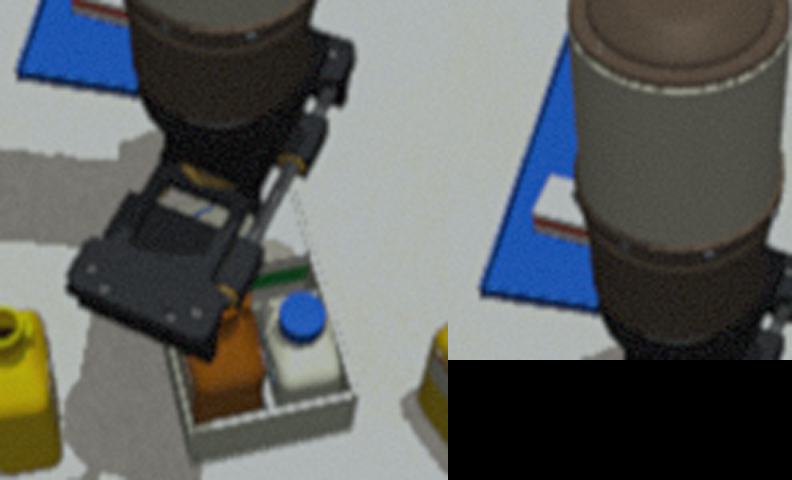

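Crop: the cap (white, blue arrow) is in the fingers at about (322,284) full-image, and the bottle stands in the rack without it. One last look covers the cup I set down, using the earlier shot and the current top view.

```bash
python3 - <<'E'
from m import *
q=capture("top")
for m in masks_of(q,"dosing_cup")[:1]: print(m["confidence"],m["box"])
A=cv2.resize(cv2.imread("pics/d5.png"),(390,390))
B=cv2.resize(q["color"][180:310,200:330,::-1],(390,390),interpolation=cv2.INTER_CUBIC)
cv2.imwrite("pics/g.png",np.hstack([A,B]))
E
```

```text
0.58 [234.3, 232.2, 18.6, 20.3]
```

View pics/g.png

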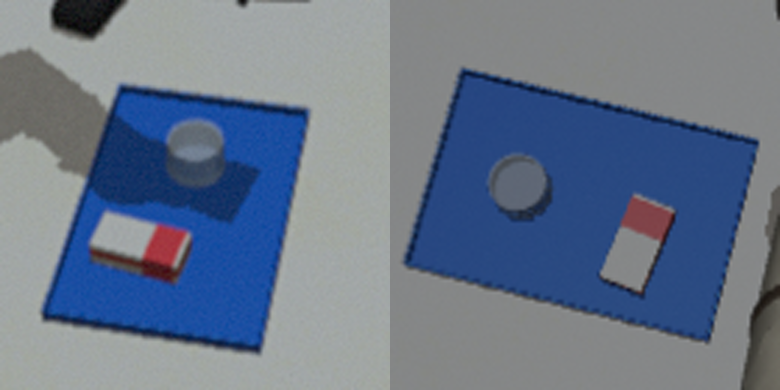

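The cup stands flat in the tray, mouth down and clear of the carton, at about top pixel (243,242). I'm handing in the job.

```bash
python3 -c "
from station import r,sense
print(r.finish_job()); print(sense()['time_s'])"
```

```text
the job is handed in; nothing more can be done
None
the job is handed in; nothing more can be done
```

I put the dosing cup in the tray, opened the bottle, and handed the job in at about 22 s while still gripping the cap; no verdict is reported.

- **Cup:** It stands mouth down and flat in the blue tray, well clear of the carton, as two pictures showed. It touched down at about 8 N before I released it.
- **Cap:** I pressed it with about 10–11 N and turned it 88° counter-clockwise while pressed. The turning moment stayed near zero, and lifting took no load, so it came free without taking the bottle along.
- **Final pose:** The cap is held level and still, with the tool centre point at (0.495, −0.231, 0.210) m. That puts its underside about 5 cm above the mouth.
- **Checks:** The last side picture shows the bottle standing in its compartment without the cap. The carton and the visible neighbours look undisturbed.
- **Not confirmed:** The gripper hid the open mouth in the last side picture, so the 5 cm height and the centring come from the measured pose and the given sizes. In that picture the "cap" and "dosing_cup" networks found nothing, because the arm was in the way; the top camera still found the cup.
- **Disagreement:** The two cameras differed by 3 to 8 mm on where the cup and cap were, so I used values between the two.
- **Pictures:** I viewed 11, one over budget.

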